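# Reseat the lower cast in the articulator and hold its upper frame on the balance

### The arm

A 6-joint arm with a two-finger parallel gripper is mounted at the origin on a cart in front of the work surface, level with it; the furniture and walls round the work are solid. World frame = base frame: x ahead of the robot, y to its left, z up, the work surface at z = 0. Lengths are in m, angles in rad, forces in N, time in s.
With the tool pointing down it reaches from about 0.275 to 0.75 m from the base axis. Payload 10.2 kg.
Tool frame: the origin (TCP) lies between the finger pads, 19 mm behind the fingertips; this is the grasp point; z points along the fingers, y is the line along which they close (so a half turn about z gives the same grasp; the last joint's range is limited). The gripper opens to 85 mm and grips with 20 to 120 N. Pads are 22 mm wide; open, the fingers measure 114 mm over their backs; the gripper's body (76 mm by 85 mm) begins 54 mm behind the grasp point. The pads swing forward as they close: fully open they stand 13 mm farther back than shut.
Start: joints at [-1.465, 0.313, 1.498, -0, 1.331, -0.223], TCP at [0.17, -0.497, 0.25] pointing down, gripper open.
Joint ranges: [-2.94, 2.94], [-0.97, 2.17], [0.19, 2.56], [-1.23, 4.37], [0.02, 3.11], [-2.88, 2.88]. Speed limits (rad/s): [2.39, 2.39, 3.01, 3.14, 3.14, 3.14].

### API

Orientations are given as a unit quaternion [w, x, y, z].
In Python, from plant import manip gives the robot as it stands.
- The arm moves only by the tool jog_arm, called after "Emit:" as name([rows], argument=value, ...), one row to a line, values as JSON. Schema: {"type":"object","properties":{"ticks":{"type":"array","items":{"type":"object","properties":{"jaw":{"type":"number"},"sx":{"type":"number"},"sy":{"type":"number"},"sz":{"type":"number"},"spin":{"type":"number"}},"additionalProperties":false,"required":["jaw"]},"minItems":1,"maxItems":10},"clamp_n":{"type":"number"},"only":{"type":"string"},"quiet":{"type":"boolean"},"lines":{"type":"string"}},"required":["ticks"],"additionalProperties":false}. ticks is a list of rows, 1 to 10 of them, each an object with the fields jaw (the finger opening in m), sx, sy, sz (the shift in shares of 80 cm (1.0 is 80 cm)), spin (a turn about the tool's z in shares of pi rad (1.0 is pi rad)); a field left out counts as zero (the opening has to be given); each row is the pose to reach, as a shift and turn from the pose commanded when the call began, along the tool's axes at that moment; what a row does not reach only later rows make up. A row lasts 1/10 s, in which the tool goes at most 0.05 m and 0.15 rad, less where a joint would pass 70% of its speed; a pose out of reach is approached as far as the arm can. The fingers move at their own pace and stop on an object; clamp_n is the grip in N (left out, the last holds). Time passes only in rows, so rows that do not move let the fingers close. The tool returns the time, the measured TCP pose, the force, the opening and the grip force at its end. only (a regular expression) keeps the lines of the reply that match it, lines (a string "A,B") keeps lines A to B, and quiet returns only ok. Shift and turn numbers lie between -1 and 1, and a call with a number outside is refused. Input that does not fit is refused with a message, and nothing moves.
- manip.get_obs(): the state, without advancing time (a new reading comes with each control period).
- manip.get_image(name): name is "scene" or "top" or "wrist"; returns a dict with "color" (384x512x3 uint8, red, green, blue), "fovy" (degrees; the focal length in pixels is half the picture's height over the tangent of half this angle, whatever the lens; pixels are square), "cx", "cy" (the principal point, pixels), "rvec" (rotation vector, rad) and "tvec" (3), from world to camera coordinates, as OpenCV has them. Camera axes: x right, y down, z forward; pixel columns grow to the right and rows downward; lengths in m; the calibration is good to about 2 mm. A picture is of the moment at which its call begins. There is no depth.
- manip.hand_in(): hands the job in; it is judged then, once.
The state is a dict: "t": time; "joint_pos": joint angles; "qd": joint speeds; "joint_efforts": joint torques, N m; "position": TCP position; "tcp_rot": TCP orientation; "wrist_force": force on the tool from outside, world axes, zero at the start; "ft_torque": the same for the moment, N m; "opening": finger opening in m; "grip_force": force on a finger pad.
Only numpy, scipy, OpenCV 4.12 (cv2) and the standard library are available. Lean on these libraries where they do the work, as an engineer would, in place of code of your own. Each camera call takes 0.05 s, during which the arm holds its last target. There are 200 camera calls.

### The job

Put the lower cast back on the plaster mounting block of the open articulator, teeth up, centred and square on the block, flat heel towards the hinge and front teeth away from it, and let go of it. Then take the upper frame, which lies back past upright against its stop, by the round bar at its free end, bring it forward to where it stands straight up on its balance point, and finish still gripping the bar and holding the frame still there, tipping neither onto the cast nor back, so that I can click the upper cast onto its magnet plate. Do not drop the cast or let the frame fall, and leave the tub, the spatula and the little dish where they are.

Things in the scene. Friction and masses are not known exactly. Their poses are not given: they have to be found in the camera images.
- cast: loose lower dental cast: horseshoe of teeth on a solid stone base, D-shaped from above, 53 (x) x 56 (y) x 34 mm high, 0.07 to 0.11 kg; origin: centre of its flat underside; z up through the teeth, -x to the rounded end with the front teeth, +x to the flat heel. Starts upright on the worktop on either side of the articulator (swapped with the tub)
- cast_front (a point): point on the cast's rounded front end, 26 mm in -x from its origin, 15 mm above its underside. To grip the cast, take it along its y: its sides are nearly parallel, 54 to 56 mm apart, for x from +2 to +26 mm, and upright to 23 mm above the underside; towards the front they taper in
- articulator_base: the articulator, fixed: aluminium base 15 mm high, x -68 to +77, y -61 to +61 mm; origin: centre of its underside, on the worktop; z up, -x to its front, +x to the hinge. Two hinge pillars 12 mm thick at x = +58, y = +-53 mm, their heads x 48 to 84 mm and 140 mm high, 94 mm clear between them. Hinge axis and front bar run along y
- block_top (a point): centre of the flat top of the off-white plaster mounting block, 38 mm above the worktop. The block is narrow, D-shaped, 41 (x) x 42 (y) mm, 18 mm high, on a steel disc 45 mm across; the cast overhangs it all round. The cast's underside centre belongs on this point, its axes along the articulator's
- hinge (a point): middle of the upper frame's hinge axis, between the pillars, 118 mm above the worktop, 68 mm in +x from block_top. The hinge is almost free (friction 0.003 N m) and has no stay: let go, the frame (0.25 to 0.40 kg) falls shut from below its balance point and back to the stop from beyond it
- front_bar (a point): round steel bar, 9 mm thick, closing the free end of the upper frame's wire loop; origin: its middle, 135 mm from the hinge axis. Straight along y for 21 mm either side of the middle, then bends into the rails at y = +-38 mm. The open window between bar and web is 39 mm long, 67 mm wide: fingers can straddle the bar's middle from above. Its x and z turn with the frame
- upper_frame (a joint): angle of the upper frame: 0 closed (level, bar to the front), grows as the bar is lifted up and back; 1.57 straight up, which is its balance point; 2.05 its back stop, where it starts leaning, bar 238 mm above the worktop and 62 mm behind the hinge axis. Bar's middle = hinge + 135 mm x (-cos(angle) along the articulator's x, sin(angle) up)
- tub: loose round grey tub, 57 mm across, 38 mm high; origin: centre of its underside; stands on the other side of the articulator from the cast; leave alone
- spatula: loose steel spatula, 154 x 12 x 7 mm, lying in front of the articulator about parallel to its front; origin: centre of its underside; leave alone
- dish: loose little dappen dish, waisted, 35 mm across, 22 mm high, behind and to the right of the hinge pillars; origin: centre of its underside; leave alone

How it is judged:
On the way, in this order (a step that is already met when the one before it is completed fails the run):
1. the cast sits centred, square, level and released on the mounting block, front teeth away from the hinge, while the upper frame still lies back (horizontal distance between cast and block_top below 0.007 m and z of cast in the frame of block_top between -0.003 and 0.003 m and angle between cast's own z axis and vertical below 0.06 rad and angle between the x axis of cast and the x axis of articulator_base, either way round below 0.16 rad and x of cast_front in the frame of articulator_base below -0.025 m and contact force between the fingers and cast below 0.1 N and linear speed of cast below 0.02 m/s and value of joint upper_frame above 1.9 rad), for 0.3 s.
2. the upper frame is off its stop, gripped by its bar (value of joint upper_frame below 1.9 rad and contact force between the fingers and upper_frame above 2 N), for 0.1 s.
3. the upper frame is held still on its balance point by its bar (value of joint upper_frame between 1.48 and 1.66 rad and velocity of joint upper_frame between -0.08 and 0.08 rad/s and contact force between the fingers and upper_frame above 2 N and contact force between cast and upper_frame below 0.1 N and distance between the grasp point and front_bar below 0.045 m), for 0.3 s.
At the end, for the whole second after the job is handed in: cast released on the block, within 7 mm of its centre and 3 mm in height, level to 0.06 rad, square to 0.16 rad, front teeth away from the hinge; upper frame still at 1.48 to 1.66 rad, clear of the cast, its bar gripped with over 2 N, the TCP within 45 mm of the bar's middle (all of step 3 and horizontal distance between cast and block_top below 0.007 m and z of cast in the frame of block_top between -0.003 and 0.003 m and angle between cast's own z axis and vertical below 0.06 rad and angle between the x axis of cast and the x axis of articulator_base, either way round below 0.16 rad and x of cast_front in the frame of articulator_base below -0.025 m and contact force between the fingers and cast below 0.1 N and linear speed of cast below 0.02 m/s); the arm keeps its last pose, push and grip.
It fails at once if the tub, the spatula or the dish is shifted by more than 20 mm (distance of any of tub, spatula, dish from where it was at the start of the episode above 0.02 m).
It fails at once if the upper frame tips or falls forward over the cast, past 1.25 rad (value of joint upper_frame below 1.25 rad).
It fails at once if the upper frame is let fall or slammed (faster than 2.5 rad/s) (velocity of joint upper_frame above 2.5 rad/s or velocity of joint upper_frame below -2.5 rad/s).
It fails at once if the cast is dropped (falls freely more than about 10 mm) (linear speed of cast above 0.45 m/s and contact force between the fingers and cast below 0.05 N).
It also fails if it takes over 46 s, if anything falls off the work surface, if the arm or the gripper's body presses on something with over 40 N, if the wrist force passes 120 N, or if a joint passes its speed limit or range.

## Working session

There is one attempt and no reset: what is moved stays moved. The work goes in short steps, Python scripts to look and compute and a tool call to move; the robot and the scene stay as the last step left them, time stands still between calls to the robot, and variables do not carry over. Pictures are saved under pics/ and viewed, at most 10 in all, crops included, and the job is handed in when it is done.

```bash
ls; mkdir -p pics; cat > h.py <<'E'
import numpy as np, cv2, pickle
from plant import manip
def cap(name,fn):
    im=manip.get_image(name); pickle.dump(im,open(f'pics/{fn}.pkl','wb')); cv2.imwrite(f'pics/{fn}.png',im['color'][:,:,::-1]); return im
def load(fn): return pickle.load(open(f'pics/{fn}.pkl','rb'))
def K(im):
    f=192/np.tan(np.radians(im['fovy'])/2); return np.array([[f,0,im['cx']],[0,f,im['cy']],[0,0,1]])
def ray(im,u,v):
    R=cv2.Rodrigues(np.array(im['rvec'],float))[0]; t=np.array(im['tvec'],float).ravel()
    return -R.T@t, R.T@np.linalg.inv(K(im))@[u,v,1]
def onz(im,u,v,z):
    c,d=ray(im,u,v); return c+d*(z-c[2])/d[2]
def proj(im,P):
    return cv2.projectPoints(np.array(P,float).reshape(-1,3),np.array(im['rvec'],float),np.array(im['tvec'],float),K(im),None)[0].reshape(-1,2)
E
python3 - <<'E'
from h import *
a=cap('scene','s0')['color'];b=cap('top','t0')['color']
print(ray(load('s0'),256,192)[0],ray(load('t0'),256,192)[0])
big=cv2.resize(b[:,:,::-1],(800,600),interpolation=cv2.INTER_CUBIC);cv2.imwrite('pics/t0b.png',big)
big=cv2.resize(a[:,:,::-1],(800,600),interpolation=cv2.INTER_CUBIC);cv2.imwrite('pics/s0b.png',big)
print(manip.get_obs())
E
```

```text
pics
plant.py
[0.18264932 0.56239215 0.8686377 ] [0.38295568 0.04374372 0.96296234]
{'t': 0.1, 'joint_pos': array([-1.46541610e+00,  3.13419872e-01,  1.49837943e+00,  4.86912497e-06,
        1.33102180e+00, -2.23408294e-01]), 'qd': array([-2.21341046e-04, -9.54632475e-04, -3.53956244e-03, -1.81735526e-05,
       -1.28168175e-04,  1.12764468e-03]), 'joint_efforts': array([ 1.64962283e-03, -4.12902188e+01, -2.60143644e+01, -2.75300472e-04,
        3.01452725e-03,  1.00634330e-05]), 'position': array([ 0.1694826 , -0.4966598 ,  0.24947219]), 'tcp_rot': array([-6.13015970e-04,  9.86517578e-01,  1.63654183e-01,  3.85872829e-05]), 'wrist_force': array([-0.67230052,  1.19456536,  0.16308637]), 'ft_torque': array([ 0.01096916, -0.00101774,  0.03085475]), 'grip_force': 0.0, 'opening': 0.08554450410790175}
```

View pics/t0b.png

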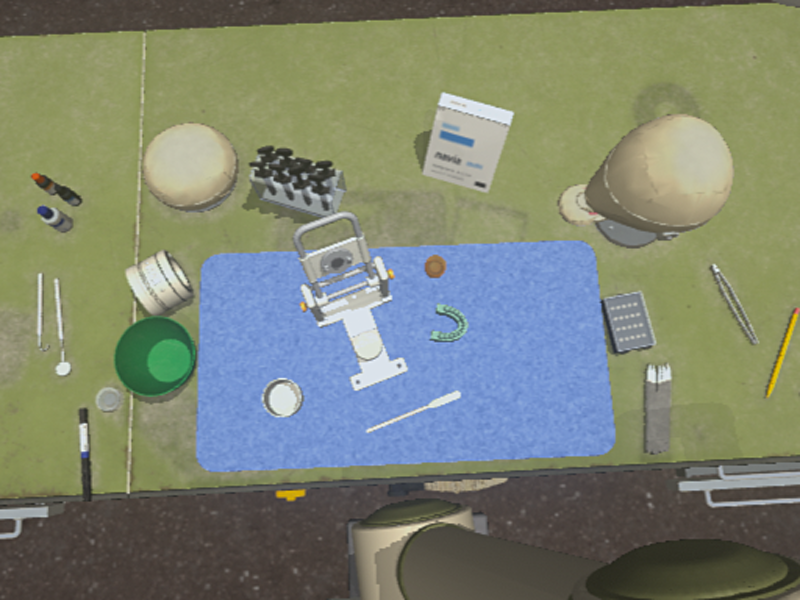

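View pics/s0b.png

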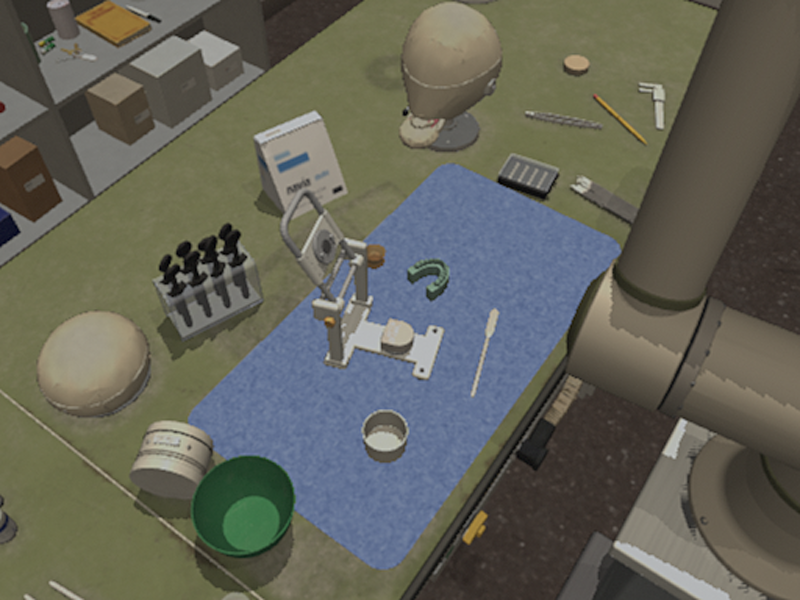

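```bash
python3 - <<'E'
from h import *
for n,(x,y) in {'t0':(175,133),'s0':(165,115)}.items():
    im=cv2.imread(f'pics/{n}.png')[y:y+120,x:x+160] if n=='t0' else cv2.imread(f'pics/{n}.png')[y:y+144,x:x+160]
    s=5 if n=='t0' else 600/144
    cv2.imwrite(f'pics/{n}c.png',cv2.resize(im,None,fx=s,fy=s,interpolation=cv2.INTER_CUBIC))
E
```

```text
(no output)
```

View pics/t0c.png

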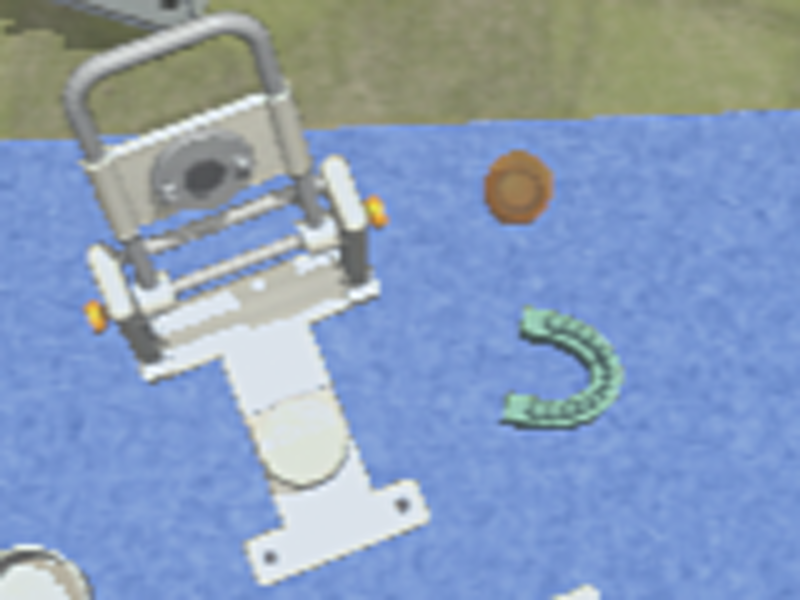

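View pics/s0c.png

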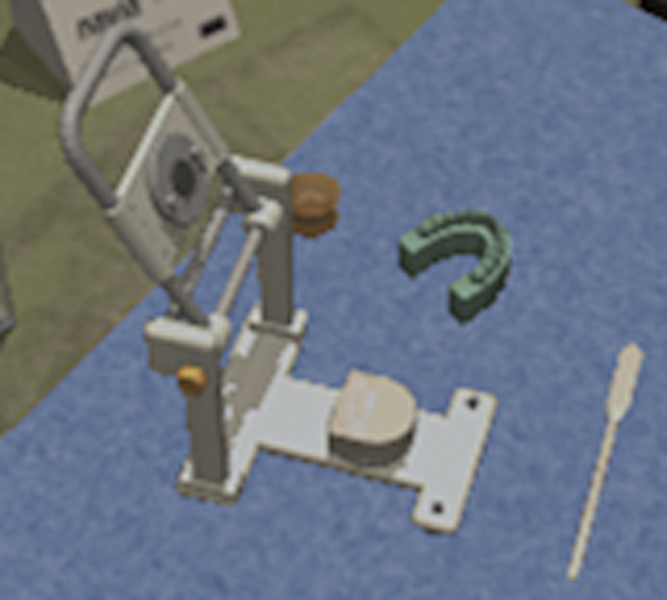

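```bash
python3 - <<'E'
from h import *
T=load('t0');S=load('s0')
t=lambda x,y,z:onz(T,175+(x+.5)/5-.5,133+(y+.5)/5-.5,z)
k=600/144
s=lambda x,y,z:onz(S,165+(x+.5)/k-.5,115+(y+.5)/k-.5,z)
for n,f,x,y,z in [('capL',t,97,317,.118),('capR',t,377,210,.118),('barL',t,100,63,.238),('barR',t,225,22,.238),('barL outer',t,75,95,.23),('barR outer',t,268,45,.23),
 ('blk heelL',t,251,413,.038),('heelR',t,330,388,.038),('blkfront',t,305,488,.038),('blkL',t,257,445,.038),('blkR',t,350,440,.038),('fL',t,262,585,.015),('fR',t,430,518,.015),('baseRearL',t,150,381,.015),('baseRearR',t,380,292,.015),('dish',t,518,188,.02),
 ('S blk heelL',s,330,420,.038),('S heelR',s,350,370,.038),('S blkfront',s,415,415,.038),
 ('S barmid',s,90,65,.238),('Sfl',s,452,530,.015),('Sfr',s,495,397,.015),
 ('cast heelR',t,527,308,.034),('cast heelR2',t,522,333,.034),('heelL',t,507,395,.034),('heelL2',t,500,422,.025),('castfront',t,624,374,.03),('side1',t,545,308,.034),('side2',t,560,428,.02),
 ('S h',s,400,240,.03),('S h bot',s,402,272,.0),('S h2',s,450,290,.03),('S h2bot',s,462,320,0),('S front',s,512,250,.02)]:
    print(n,(f(x,y,z)*1000).round(0))
E
```

```text
capL [559. 162. 118.]
capR [600.  39. 118.]
barL [632. 142. 238.]
barR [646.  94. 238.]
barL outer [623. 153. 230.]
barR outer [639.  78. 230.]
blk heelL [526. 102.  38.]
heelR [536.  64.  38.]
blkfront [489.  78.  38.]
blkL [511. 100.  38.]
blkR [511.  56.  38.]
fL [447. 101.  15.]
fR [475.  20.  15.]
baseRearL [547. 151.  15.]
baseRearR [585.  39.  15.]
dish [633. -31.  20.]
S blk heelL [529.  96.  38.]
S heelR [539.  64.  38.]
S blkfront [495.  68.  38.]
S barmid [645. 114. 238.]
Sfl [449. 102.  15.]
Sfr [476.  20.  15.]
cast heelR [570. -31.  34.]
cast heelR2 [558. -28.  34.]
heelL [529. -19.  34.]
heelL2 [517. -15.  25.]
castfront [537. -75.  30.]
side1 [570. -39.  34.]
side2 [514. -44.  20.]
S h [571. -29.  30.]
S h bot [571. -32.   0.]
S h2 [529. -16.  30.]
S h2bot [525. -23.   0.]
S front [521. -66.  20.]
```

Units first: shifts go in shares of 80 cm and turns go in shares of pi rad. So 0.496 m / 0.8 = 0.62, -0.312 m / 0.8 = -0.39, -0.954 rad / 3.1416 = -0.3037.

Emit:
jog_arm([
  {"jaw": 0.085, "sx": 0.0625, "sy": -0.0375, "spin": -0.0318},
  {"jaw": 0.085, "sx": 0.125, "sy": -0.075, "spin": -0.0637},
  {"jaw": 0.085, "sx": 0.1875, "sy": -0.1125, "spin": -0.0955},
  {"jaw": 0.085, "sx": 0.25, "sy": -0.1563, "sz": 0.0125, "spin": -0.1273},
  {"jaw": 0.085, "sx": 0.3125, "sy": -0.1938, "sz": 0.025, "spin": -0.1592},
  {"jaw": 0.085, "sx": 0.375, "sy": -0.2375, "sz": 0.0375, "spin": -0.191},
  {"jaw": 0.085, "sx": 0.4375, "sy": -0.275, "sz": 0.05, "spin": -0.2228},
  {"jaw": 0.085, "sx": 0.5, "sy": -0.3125, "sz": 0.0625, "spin": -0.2546},
  {"jaw": 0.085, "sx": 0.5625, "sy": -0.35, "sz": 0.075, "spin": -0.2865},
  {"jaw": 0.085, "sx": 0.62, "sy": -0.39, "sz": 0.0875, "spin": -0.3037},
], clamp_n=40)

```text
t: 1.1
position: [0.483, -0.1103, 0.1952]
tcp_rot: [0.0, 0.8, 0.6, -0.0]
wrist_force: [0.1, -1.0, 0.5]
opening: 0.0847
grip_force: 0.0
```

Emit:
jog_arm([
  {"jaw": 0.085},
  {"jaw": 0.085},
  {"jaw": 0.085},
  {"jaw": 0.085},
])

```text
t: 1.5
position: [0.4816, -0.1134, 0.1959]
tcp_rot: [0.0, 0.802, 0.597, 0.0]
wrist_force: [-0.1, 0.1, 0.5]
opening: 0.0848
grip_force: 0.0
```

```bash
python3 - <<'E'
from h import *
w=cap('wrist','w1'); o=manip.get_obs(); print(o['t'],o['position'],o['tcp_rot'])
c,d=ray(w,256,192); print(c,d,w['fovy'])
cv2.imwrite('pics/w1b.png',cv2.resize(cv2.imread('pics/w1.png'),(800,600),interpolation=cv2.INTER_CUBIC))
E
```

```text
1.55 [ 0.48166364 -0.11333519  0.19593218] [2.29759956e-04 8.01923519e-01 5.97426659e-01 7.08813427e-05]
[ 0.50628066 -0.03412754  0.31935297] [-0.10482541 -0.32268744 -0.94080349] 66.75107341454103
```

View pics/w1b.png

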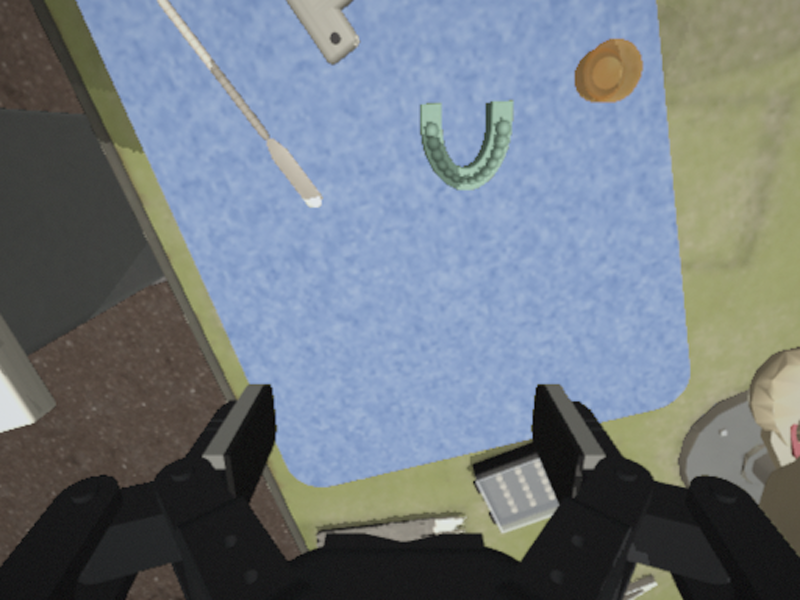

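```bash
python3 - <<'E'
from h import *
W=load('w1')
q=lambda x,y,z:onz(W,(x+.5)/1.5625-.5,(y+.5)/1.5625-.5,z)
for n,x,y,z in [('heel1',420,104,.034),('heel1in',441,103,.034),('heel2in',487,101,.034),('heel2',513,101,.034),('front',464,189,.03),('sideL',421,135,.03),('sideR',512,130,.03),('spat tip',315,206,.003),('artcorner',332,63,.015),('artcorner2',358,42,.015)]:
    print(n,(q(x,y,z)*1000).round(1))
T=load('t0')
h1,h2=q(420,104,.03)[:2],q(513,101,.03)[:2]; print(np.arctan2(*( (h2-h1)[::-1]))+np.pi/2)
E
python3 - <<'E'
from h import *
cap('scene','s1'); im=cv2.imread('pics/s1.png')
cv2.imwrite('pics/s1b.png',cv2.resize(im[60:330,200:512],None,fx=2.2,fy=2.2,interpolation=cv2.INTER_CUBIC))
E
```

```text
heel1 [520.4 -19.6  34. ]
heel1in [532.2 -22.6  34. ]
heel2in [557.9 -29.2  34. ]
heel2 [572.3 -33.5  34. ]
front [533.3 -74.3  30. ]
sideL [516.4 -36.1  30. ]
sideR [569.3 -49.   30. ]
spat tip [434.7 -59.7   3. ]
artcorner [476.9  18.5  15. ]
artcorner2 [495.5  24.6  15. ]
1.3094433445067861
```

View pics/s1b.png

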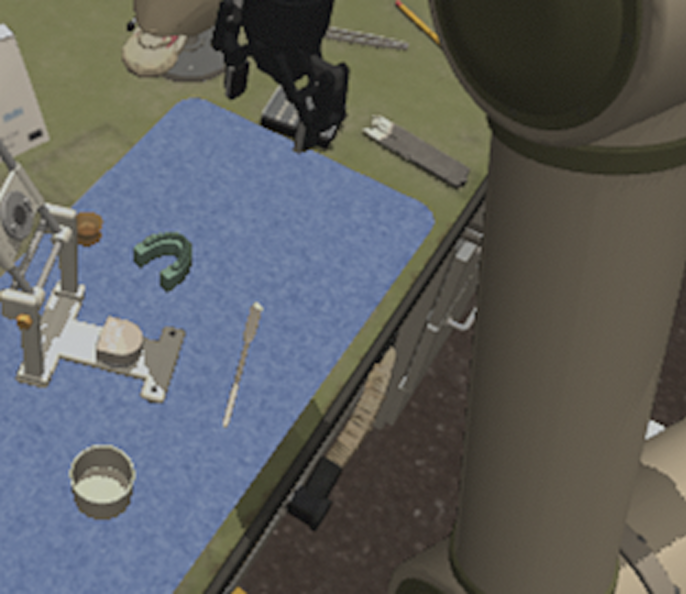

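In the tool's units: 0.178 m / 0.8 = 0.2225, 0.06 m / 0.8 = 0.075, -0.02 rad / 3.1416 = -0.0064.

Emit:
jog_arm([
  {"jaw": 0.085, "sx": 0.035, "sy": 0.015, "sz": 0.025, "spin": -0.0064},
  {"jaw": 0.085, "sx": 0.07, "sy": 0.0313, "sz": 0.05, "spin": -0.0064},
  {"jaw": 0.085, "sx": 0.1055, "sy": 0.0471, "sz": 0.075, "spin": -0.0064},
  {"jaw": 0.085, "sx": 0.1055, "sy": 0.0471, "sz": 0.125, "spin": -0.0064},
  {"jaw": 0.085, "sx": 0.1055, "sy": 0.0471, "sz": 0.175, "spin": -0.0064},
  {"jaw": 0.085, "sx": 0.1055, "sy": 0.0471, "sz": 0.2063, "spin": -0.0064},
  {"jaw": 0.085, "sx": 0.1055, "sy": 0.0471, "sz": 0.2225, "spin": -0.0064},
  {"jaw": 0.085, "sx": 0.1055, "sy": 0.0471, "sz": 0.2225, "spin": -0.0064},
  {"jaw": 0.085, "sx": 0.1055, "sy": 0.0471, "sz": 0.2225, "spin": -0.0064},
], clamp_n=40)

```text
t: 2.5
position: [0.5429, -0.0425, 0.0188]
tcp_rot: [0.001, 0.795, 0.606, 0.001]
wrist_force: [-0.1, -0.6, 1.3]
opening: 0.0848
grip_force: 0.0
```

```bash
python3 - <<'E'
from h import *
w=cap('wrist','w2');o=manip.get_obs();print(o['position'],o['tcp_rot'])
cv2.imwrite('pics/w2b.png',cv2.resize(cv2.imread('pics/w2.png')[150:384,100:412],None,fx=2.5,fy=2.5,interpolation=cv2.INTER_CUBIC))
E
```

```text
[ 0.54305289 -0.04250864  0.01916202] [1.06843767e-03 7.95352006e-01 6.06146380e-01 7.81514438e-04]
```

View pics/w2b.png

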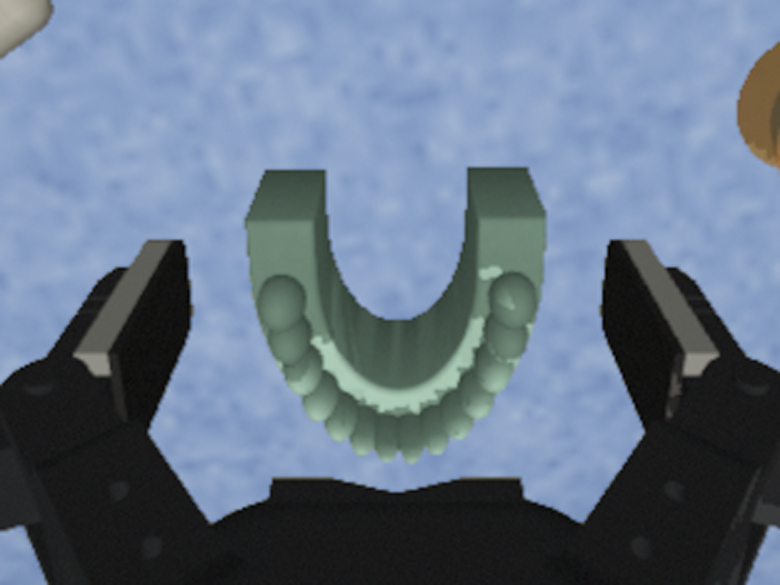

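```bash
cat >> h.py <<'E'
def tool(o):
    from scipy.spatial.transform import Rotation as Ro
    return Ro.from_quat(o['tcp_rot'],scalar_first=True).as_matrix(), o['position']
E
python3 - <<'E'
from h import *
W=load('w2');R,p=tool(manip.get_obs())
for x,y,z in [(265,171,0),(326,171,0),(468,168,0),(528,168,0),(247,219,.023),(546,217,.023),(400,455,.033)]:
    P=onz(W,100+(x+.5)/2.5-.5,150+(y+.5)/2.5-.5,z); print(z,(P*1000).round(1),(R.T@(P-p)*1000).round(1))
E
```

```text
0 [521.1 -19.1   0. ] [ 16.8 -27.5  19.1]
0 [533.7 -22.5   0. ] [ 16.8 -14.4  19.1]
0 [563.1 -30.    0. ] [17.4 16.  19.2]
0 [575.5 -33.4   0. ] [17.4 28.8 19.2]
0.023 [521.9 -18.3  23. ] [ 17.8 -26.8  -3.9]
0.023 [575.  -32.5  23. ] [18.1 28.2 -3.8]
0.033 [537.  -69.4  33. ] [-27.5   1.4 -13.8]
```

Emit:
jog_arm([
  {"jaw": 0.05},
  {"jaw": 0.05},
  {"jaw": 0.05},
  {"jaw": 0.05},
  {"jaw": 0.05},
  {"jaw": 0.05},
  {"jaw": 0.05},
  {"jaw": 0.05},
], clamp_n=40)

```text
t: 3.35
position: [0.5426, -0.0422, 0.0189]
tcp_rot: [0.001, 0.795, 0.606, 0.0]
wrist_force: [-2.2, 0.2, 8.9]
opening: 0.0539
grip_force: 40.9
```

In the tool's units: -0.15 m / 0.8 = -0.1875, -0.149 m / 0.8 = -0.1863, 0.975 rad / 3.1416 = 0.3104.

Emit:
jog_arm([
  {"jaw": 0.05, "sz": -0.025},
  {"jaw": 0.05, "sz": -0.0625},
  {"jaw": 0.05, "sy": -0.025, "sz": -0.1125, "spin": 0.0382},
  {"jaw": 0.05, "sx": 0.0125, "sy": -0.0625, "sz": -0.15, "spin": 0.0828},
  {"jaw": 0.05, "sx": 0.025, "sy": -0.1, "sz": -0.175, "spin": 0.1273},
  {"jaw": 0.05, "sx": 0.0375, "sy": -0.1375, "sz": -0.1875, "spin": 0.1719},
  {"jaw": 0.05, "sx": 0.05, "sy": -0.175, "sz": -0.1875, "spin": 0.2165},
  {"jaw": 0.05, "sx": 0.06, "sy": -0.1863, "sz": -0.1875, "spin": 0.261},
  {"jaw": 0.05, "sx": 0.06, "sy": -0.1863, "sz": -0.1875, "spin": 0.2992},
  {"jaw": 0.05, "sx": 0.06, "sy": -0.1863, "sz": -0.1875, "spin": 0.3104},
])

```text
t: 4.35
position: [0.411, 0.0441, 0.1681]
tcp_rot: [0.0, 0.987, 0.162, 0.0]
wrist_force: [-1.0, 0.5, -1.6]
opening: 0.0539
grip_force: 43.0
```

Emit:
jog_arm([
  {"jaw": 0.05},
  {"jaw": 0.05},
  {"jaw": 0.05},
])

```text
t: 4.65
position: [0.4112, 0.0437, 0.1677]
tcp_rot: [0.0, 0.987, 0.164, 0.0]
wrist_force: [-0.1, 0.2, -0.9]
opening: 0.0536
grip_force: 43.0
```

```bash
python3 - <<'E'
from h import *
w=cap('wrist','w3');o=manip.get_obs();print(o['position'],o['tcp_rot'])
cv2.imwrite('pics/w3b.png',cv2.resize(cv2.imread('pics/w3.png'),(800,600),interpolation=cv2.INTER_CUBIC))
E
```

```text
[0.41120857 0.04366534 0.1676488 ] [-1.05766219e-05  9.86551617e-01  1.63450014e-01 -1.10780737e-05]
```

View pics/w3b.png

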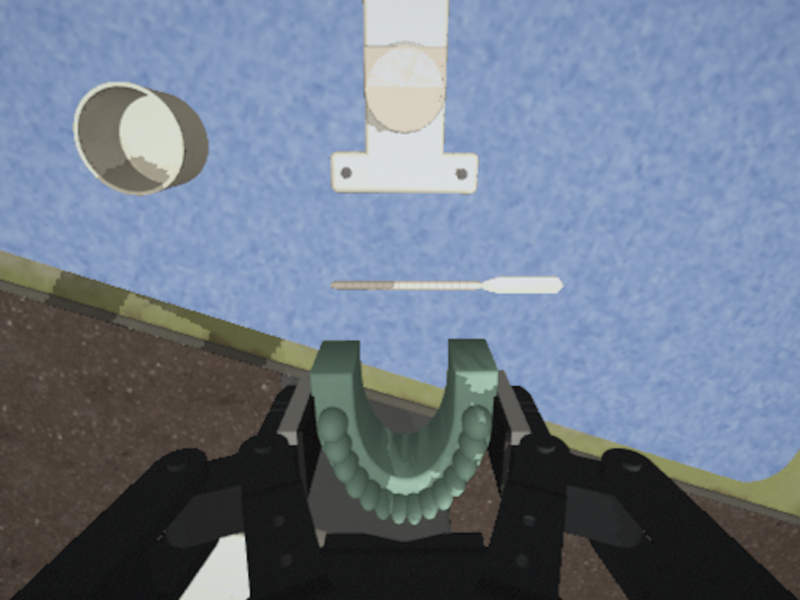

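```bash
python3 - <<'E'
from h import *
W=load('w3');R,p=tool(manip.get_obs())
for n,x,y,z in [('fL',332,192,.015),('fR',478,192,.015),('holeL',346,173,.015),('holeR',461,174,.015),('rearL',332,155,.015),('blkheel',405,45,.038),('blkfront',405,132,.038),('blkL',366,90,.038),('blkR',444,90,.038),('stripL',365,20,.015),('stripR',448,20,.015),
 ('cast bl',322,341,.149),('cast br',489,339,.149),('cast tl',312,375,.172),('cast tr',497,373,.172)]:
    P=onz(W,(x+.5)/1.5625-.5,(y+.5)/1.5625-.5,z); print(n,(P*1000).round(1),(R.T@(P-p)*1000).round(1))
g=cv2.cvtColor(W['color'],cv2.COLOR_RGB2GRAY).astype(int); print(W['color'][22:90,259].tolist()[::1])
print(W['color'][57,228:292].tolist())
E
```

```text
fL [448.3  99.8  15. ] [ 53.2 -41.2 152.6]
fR [476.3  17.5  15. ] [ 53.1  45.8 152.6]
holeL [461.5  95.   15. ] [ 64.1 -32.4 152.6]
holeR [482.7  30.8  15. ] [ 63.5  35.2 152.6]
rearL [468.6 105.5  15. ] [ 74.3 -40.1 152.6]
blkheel [532.3  82.6  38. ] [127.1   2.2 129.6]
blkfront [493.9  69.5  38. ] [ 86.6   2.2 129.6]
blkL [506.6  94.8  38. ] [106.8 -17.6 129.6]
blkR [519.4  57.2  38. ] [106.7  22.1 129.6]
stripL [540.3 107.7  15. ] [142.9 -19.  152.6]
stripR [554.5  65.9  15. ] [142.8  25.1 152.6]
cast bl [419.9  74.6 149. ] [ 18.2 -26.5  18.6]
cast br [439.   20.7 149. ] [18.9 30.7 18.6]
cast tl [419.9  73.6 172. ] [ 17.9 -25.5  -4.4]
cast tr [438.1  22.2 172. ] [18.5 29.  -4.4]
[[213, 217, 218], [213, 217, 218], [213, 217, 218], [206, 210, 211], [193, 195, 193], [197, 195, 190], [200, 194, 184], [213, 206, 190], [213, 208, 194], [213, 211, 204], [214, 215, 214], [214, 216, 215], [213, 215, 214], [214, 216, 215], [213, 214, 211], [213, 214, 210], [214, 215, 214], [214, 217, 216], [214, 216, 215], [214, 215, 213], [215, 216, 215], [214, 215, 211], [214, 213, 206], [215, 212, 203], 
[... 1136 characters left out ...]
2], [215, 208, 192], [215, 208, 192], [215, 209, 192], [215, 209, 193], [215, 208, 192], [215, 208, 192], [215, 208, 192], [215, 208, 193], [215, 209, 193], [215, 209, 193], [215, 209, 193], [215, 208, 192], [215, 208, 193], [215, 208, 192], [215, 208, 192], [215, 208, 192], [215, 208, 193], [215, 208, 193], [215, 209, 193], [215, 209, 193], [214, 208, 192], [215, 208, 193], [215, 209, 193], [215, 209, 193], [215, 209, 193], [215, 209, 194], [215, 208, 192], [214, 207, 191], [215, 208, 193], [215, 208, 192], [215, 208, 192], [215, 209, 192], [215, 208, 192], [203, 196, 179], [161, 163, 168], [131, 153, 192], [132, 155, 193], [133, 156, 193], [135, 157, 194], [136, 158, 194], [137, 159, 195]]
```

In the tool's units: 0.1155 m / 0.8 = 0.1444, 0.106 m / 0.8 = 0.1325.

Emit:
jog_arm([
  {"jaw": 0.05, "sx": 0.0375},
  {"jaw": 0.05, "sx": 0.0875},
  {"jaw": 0.05, "sx": 0.125, "sy": 0.0006, "sz": 0.0125},
  {"jaw": 0.05, "sx": 0.1444, "sy": 0.0006, "sz": 0.0375},
  {"jaw": 0.05, "sx": 0.1444, "sy": 0.0006, "sz": 0.075},
  {"jaw": 0.05, "sx": 0.1444, "sy": 0.0006, "sz": 0.1},
  {"jaw": 0.05, "sx": 0.1444, "sy": 0.0006, "sz": 0.1188},
  {"jaw": 0.05, "sx": 0.1444, "sy": 0.0006, "sz": 0.1288},
  {"jaw": 0.05, "sx": 0.1444, "sy": 0.0006, "sz": 0.1325},
  {"jaw": 0.05, "sx": 0.1444, "sy": 0.0006, "sz": 0.1325},
])

```text
t: 5.7
position: [0.5209, 0.0804, 0.0618]
tcp_rot: [0.0, 0.987, 0.163, 0.0]
wrist_force: [-0.1, -0.7, -1.2]
opening: 0.0536
grip_force: 43.0
```

Emit:
jog_arm([
  {"jaw": 0.05, "sz": 0.0013},
  {"jaw": 0.05, "sz": 0.0025},
  {"jaw": 0.05, "sz": 0.0025},
])

```text
t: 6.0
position: [0.5209, 0.0804, 0.0599]
tcp_rot: [0.0, 0.987, 0.163, 0.0]
wrist_force: [0.2, 0.0, -0.4]
opening: 0.0538
grip_force: 43.0
```

In the tool's units: 0.002 m / 0.8 = 0.0025, 0.001 m / 0.8 = 0.0013.

Emit:
jog_arm([
  {"jaw": 0.05, "sz": 0.0013},
  {"jaw": 0.05, "sz": 0.0025},
  {"jaw": 0.05, "sz": 0.0025},
])

```text
t: 6.3
position: [0.5207, 0.0804, 0.0576]
tcp_rot: [-0.0, 0.987, 0.163, -0.0]
wrist_force: [0.0, 0.3, -1.5]
opening: 0.0536
grip_force: 43.0
```

Emit:
jog_arm([
  {"jaw": 0.05, "sz": 0.0006},
  {"jaw": 0.05, "sz": 0.0013},
  {"jaw": 0.05, "sz": 0.0013},
])

```text
t: 6.6
position: [0.5208, 0.0804, 0.057]
tcp_rot: [0.0, 0.987, 0.163, 0.0]
wrist_force: [-1.4, 0.1, 3.6]
opening: 0.0537
grip_force: 43.4
```

```bash
python3 - <<'E'
from h import *
w=cap('wrist','w4');o=manip.get_obs();print(o['position'],o['wrist_force'])
s=cap('scene','s4')
a=cv2.resize(cv2.imread('pics/w4.png')[100:384,100:412],(660,600),interpolation=cv2.INTER_CUBIC)
b=cv2.resize(cv2.imread('pics/s4.png')[170:250,200:300],None,fx=4,fy=4,interpolation=cv2.INTER_CUBIC)
cv2.imwrite('pics/w4b.png',a);cv2.imwrite('pics/s4b.png',b)
E
```

```text
[0.52081468 0.08044067 0.05696616] [-0.34227488 -0.0367402   4.29756964]
```

View pics/w4b.png

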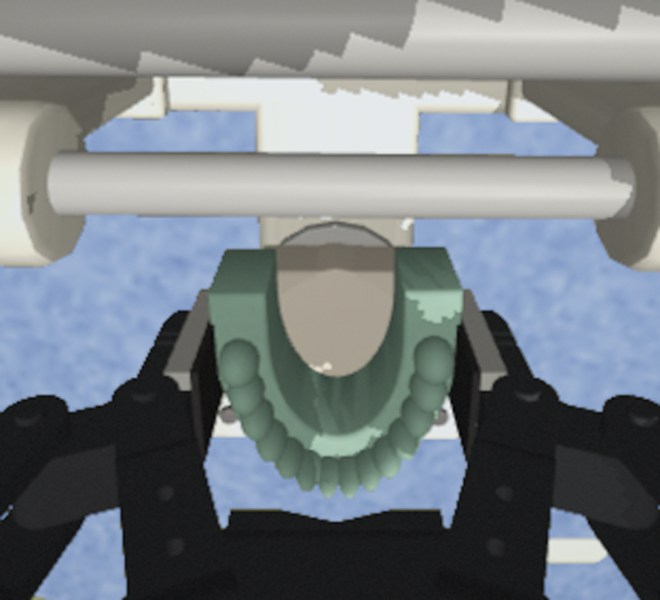

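```bash
python3 - <<'E'
from h import *
W=load('w4');R,p=tool(manip.get_obs())
for n,x,y,z in [('blkheel',335,270,.038),('blkheelbot',335,246,.02),('castheelL',222,248,.038),('castheelR',447,248,.038),('castin L',275,249,.038),('castin R',396,248,.038),('stripL',259,235,.015),('stripR',416,235,.015)]:
    P=onz(W,100+(x+.5)*312/660-.5,100+(y+.5)*284/600-.5,z); print(n,(R.T@(P-p)*1000).round(1),P.round(4))
E
```

```text
blkheel [12.4  1.5 18.9] [0.533 0.083 0.038]
blkheelbot [10.9  1.4 36.9] [0.5316 0.0826 0.02  ]
castheelL [ 18.6 -27.1  18.9] [0.5297 0.1121 0.038 ]
castheelR [18.5 29.8 19. ] [0.548  0.0582 0.038 ]
castin L [ 18.3 -13.7  18.9] [0.5337 0.0993 0.038 ]
castin R [18.6 16.9 18.9] [0.5438 0.0704 0.038 ]
stripL [ 12.1 -20.7  41.9] [0.5256 0.104  0.015 ]
stripR [12.1 25.1 41.9] [0.5403 0.0606 0.015 ]
```

In the tool's units: -0.1 m / 0.8 = -0.125, -0.06 m / 0.8 = -0.075.

Emit:
jog_arm([
  {"jaw": 0.065},
  {"jaw": 0.085},
  {"jaw": 0.085},
  {"jaw": 0.085},
  {"jaw": 0.085},
  {"jaw": 0.085, "sz": -0.0063},
  {"jaw": 0.085, "sz": -0.0188},
  {"jaw": 0.085, "sz": -0.0438},
  {"jaw": 0.085, "sz": -0.075},
  {"jaw": 0.085, "sz": -0.125},
])

```text
t: 7.7
position: [0.5198, 0.0804, 0.1571]
tcp_rot: [-0.0, 0.987, 0.163, -0.001]
wrist_force: [0.4, -0.3, 0.6]
opening: 0.0848
grip_force: 0.0
```

Emit:
jog_arm([
  {"jaw": 0.085, "sz": -0.05},
  {"jaw": 0.085, "sz": -0.1},
  {"jaw": 0.085, "sz": -0.15, "spin": -0.0318},
  {"jaw": 0.085, "sz": -0.1938, "spin": -0.0796},
  {"jaw": 0.085, "sz": -0.2063, "spin": -0.1273},
  {"jaw": 0.085, "sz": -0.2063, "spin": -0.1751},
  {"jaw": 0.085, "sz": -0.2063, "spin": -0.2228},
  {"jaw": 0.085, "sz": -0.2063, "spin": -0.2706},
  {"jaw": 0.085, "sz": -0.2063, "spin": -0.3183},
  {"jaw": 0.085, "sz": -0.2063, "spin": -0.3661},
])

```text
t: 8.7
position: [0.5205, 0.0804, 0.3226]
tcp_rot: [0.0, 0.737, 0.676, 0.0]
wrist_force: [0.1, -0.2, -0.3]
opening: 0.0851
grip_force: 0.0
```

```bash
python3 - <<'E'
from h import *
o=manip.get_obs();print(o['position'],o['tcp_rot'],o['joint_pos'])
cap('top','t5');cap('wrist','w5');cap('scene','s5')
im=np.vstack([cv2.resize(cv2.imread('pics/s5.png')[110:250,160:300],(400,400),interpolation=cv2.INTER_CUBIC)])
im2=cv2.resize(cv2.imread('pics/w5.png'),(400,300));im2=cv2.copyMakeBorder(im2,0,100,0,0,cv2.BORDER_CONSTANT)
cv2.imwrite('pics/c5.png',np.hstack([im,im2]))
E
```

```text
[0.52045194 0.08044718 0.3225887 ] [3.12090242e-04 7.37128128e-01 6.75752865e-01 3.01672122e-04] [-6.93180979e-02  2.75180505e-01  1.36001031e+00  7.77135027e-06
  1.50553376e+00  1.75064046e-02]
```

View pics/c5.png

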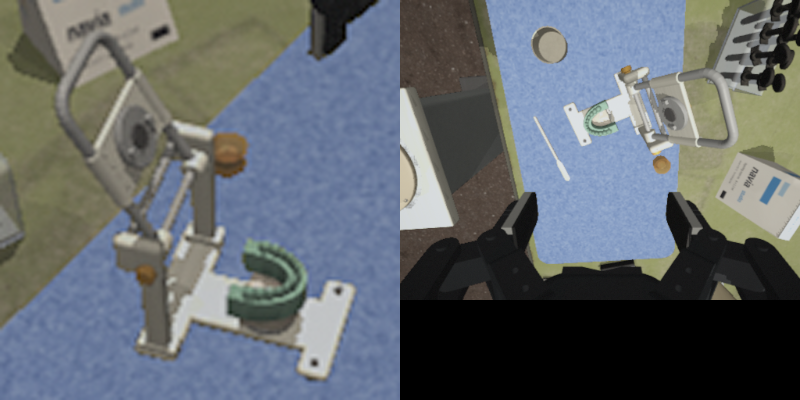

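```bash
python3 - <<'E'
from h import *
ax=np.array([np.cos(.327),np.sin(.327),0]);ay=np.array([-ax[1],ax[0],0])
b=np.array([.6362,.1195,.238])
W=load('w5');print((onz(W,420,135.7,.238)*1000).round(1))
for n in ('w5','s5','t5'):
    im=load(n);print(n)
    for yy in (-.015,0,.015):
        s=np.arange(-16,17,2)/1000
        px=proj(im,[b+ay*yy+ax*k for k in s]).astype(np.float32)
        v=cv2.remap(im['color'],px[None,:,0],px[None,:,1],cv2.INTER_LINEAR)[0].astype(int)
        print(yy,px[8].round(0),[(int(k*1000),v[i].tolist()) for i,k in enumerate(s)])
E
```

```text
[639.7 121.4 238. ]
w5
-0.015 [420. 158.] [(-16, [149, 149, 113]), (-14, [149, 149, 115]), (-12, [154, 153, 118]), (-10, [156, 154, 123]), (-8, [152, 151, 118]), (-6, [148, 146, 113]), (-4, [145, 145, 109]), (-2, [92, 94, 81]), (0, [141, 140, 136]), (2, [176, 176, 171]), (4, [201, 199, 194]), (6, [182, 181, 176]), (8, [155, 157, 119]), (10, [158, 161, 116]), (12, [160, 161, 119]), (14, [158, 161, 118]), (16, [155, 158, 113])]
0 [415. 139.] [(-16, [156, 154, 121]), (-14, [157, 156, 119]), (-12, [156, 158, 116]), (-10, [155, 157, 114]), (-8, [152, 155, 111]), (-6, [151, 153, 112]), (-4, [144, 145, 107]), (-2, [97, 98, 81]), (0, [137, 136, 132]), (2, [173, 172, 168]), (4, [202, 201, 195]), (6, [184, 183, 178]), (8, [158, 157, 126]), (10, [153, 154, 113]), (12, [154, 155, 114]), (14, [155, 157, 114]), (16, [159, 160, 120])]
0.015 [410. 119.] [(-16, [145, 145, 109]), (-14, [147, 148, 110]), (-12, [148, 149, 107]), (-10, [145, 147, 104]), (-8, [146, 148, 106]), (-6, [146, 148, 108]), (-4, [148, 149, 110]), (-2, [116, 116, 92]), (0, [132, 131, 127]), (2, [170, 170, 165]), (4, [202, 201, 195
[... 1861 characters left out ...]
8, [214, 202, 171]), (-6, [214, 204, 173]), (-4, [214, 206, 174]), (-2, [213, 207, 175]), (0, [213, 209, 177]), (2, [213, 210, 178]), (4, [213, 211, 179]), (6, [213, 213, 179]), (8, [213, 214, 179]), (10, [213, 213, 180]), (12, [213, 213, 180]), (14, [212, 213, 179]), (16, [213, 212, 179])]
0.015 [199. 145.] [(-16, [202, 189, 160]), (-14, [203, 190, 159]), (-12, [205, 194, 162]), (-10, [207, 194, 163]), (-8, [209, 196, 165]), (-6, [211, 197, 167]), (-4, [212, 199, 168]), (-2, [213, 201, 170]), (0, [213, 203, 171]), (2, [214, 205, 173]), (4, [214, 207, 175]), (6, [213, 208, 176]), (8, [213, 209, 178]), (10, [213, 210, 179]), (12, [213, 211, 178]), (14, [213, 212, 178]), (16, [213, 212, 179])]
```

Units first: shifts go in shares of 80 cm and turns go in shares of pi rad. So 0.1133 m / 0.8 = 0.1416, 0.0497 m / 0.8 = 0.0621, -0.415 rad / 3.1416 = -0.1321.

Emit:
jog_arm([
  {"jaw": 0.05, "sx": 0.02, "sy": 0.0475, "spin": -0.0382},
  {"jaw": 0.05, "sx": 0.0413, "sy": 0.095, "spin": -0.0828},
  {"jaw": 0.05, "sx": 0.0621, "sy": 0.1416, "spin": -0.1273},
  {"jaw": 0.05, "sx": 0.0621, "sy": 0.1416, "spin": -0.1321},
  {"jaw": 0.05, "sx": 0.0621, "sy": 0.1416, "sz": 0.0375, "spin": -0.1321},
  {"jaw": 0.05, "sx": 0.0621, "sy": 0.1416, "sz": 0.0375, "spin": -0.1321},
])

```text
t: 9.45
position: [0.6369, 0.1193, 0.2883]
tcp_rot: [-0.003, 0.586, 0.81, -0.002]
wrist_force: [0.0, 0.1, 0.4]
opening: 0.0504
grip_force: 0.0
```

```bash
python3 - <<'E'
from h import *
W=cap('wrist','w6');R,p=tool(manip.get_obs());print(p,manip.get_obs()['tcp_rot'])
ax=np.array([np.cos(.327),np.sin(.327),0]);ay=np.array([-ax[1],ax[0],0])
b=np.array([.639,.1205,.238])
for yy in (-.015,0,.015):
    s=np.arange(-14,15,1)/1000
    px=proj(W,[b+ay*yy+ax*k for k in s]).astype(np.float32)
    v=cv2.remap(W['color'],px[None,:,0],px[None,:,1],cv2.INTER_LINEAR)[0].astype(int)
    print(yy,px[14].round(0),[(int(round(k*1000)),v[i].sum()//3,v[i][0]-v[i][2]) for i,k in enumerate(s)])
E
```

```text
[0.63730152 0.11928748 0.29086963] [-0.00133501  0.58582035  0.81043924 -0.00098695]
-0.015 [262. 241.] [(-14, np.int64(129), np.int64(11)), (-13, np.int64(171), np.int64(-16)), (-12, np.int64(178), np.int64(-55)), (-11, np.int64(180), np.int64(-57)), (-10, np.int64(181), np.int64(-57)), (-9, np.int64(178), np.int64(-59)), (-8, np.int64(175), np.int64(-62)), (-7, np.int64(174), np.int64(-63)), (-6, np.int64(163), np.int64(-32)), (-5, np.int64(145), np.int64(32)), (-4, np.int64(149), np.int64(10)), (-3, np.int64(176), np.int64(5)), (-2, np.int64(190), np.int64(6)), (-1, np.int64(203), np.int64(6)), (0, np.int64(209), np.int64(7)), (1, np.int64(200), np.int64(6)), (2, np.int64(188), np.int64(6)), (3, np.int64(173), np.int64(7)), (4, np.int64(146), np.int64(14)), (5, np.int64(149), np.int64(33)), (6, np.int64(152), np.int64(35)), (7, np.int64(151), np.int64(37)), (8, np.int64(150), np.int64(37)), (9, np.int64(151), np.int64(36)), (10, np.int64(15
[... 1517 characters left out ...]
, np.int64(-62)), (-5, np.int64(171), np.int64(-54)), (-4, np.int64(116), np.int64(9)), (-3, np.int64(121), np.int64(4)), (-2, np.int64(134), np.int64(5)), (-1, np.int64(140), np.int64(5)), (0, np.int64(142), np.int64(5)), (1, np.int64(142), np.int64(5)), (2, np.int64(138), np.int64(5)), (3, np.int64(130), np.int64(4)), (4, np.int64(126), np.int64(-4)), (5, np.int64(160), np.int64(-4)), (6, np.int64(164), np.int64(32)), (7, np.int64(162), np.int64(33)), (8, np.int64(162), np.int64(33)), (9, np.int64(164), np.int64(33)), (10, np.int64(160), np.int64(34)), (11, np.int64(154), np.int64(35)), (12, np.int64(151), np.int64(35)), (13, np.int64(153), np.int64(35)), (14, np.int64(151), np.int64(35))]
```

In the tool's units: 0.05 m / 0.8 = 0.0625, 0.02 m / 0.8 = 0.025.

Emit:
jog_arm([
  {"jaw": 0.05, "sz": 0.025},
  {"jaw": 0.05, "sz": 0.05},
  {"jaw": 0.05, "sz": 0.0625},
  {"jaw": 0.05, "sz": 0.0625},
  {"jaw": 0.03, "sz": 0.0625},
  {"jaw": 0.025, "sz": 0.0625},
  {"jaw": 0.02, "sz": 0.0625},
  {"jaw": 0.016, "sz": 0.0625},
], clamp_n=30)

```text
t: 10.3
position: [0.6383, 0.1194, 0.2422]
tcp_rot: [0.0, 0.585, 0.811, 0.0]
wrist_force: [-1.2, 0.6, 0.4]
opening: 0.0159
grip_force: 0.0
```

Emit:
jog_arm([
  {"jaw": 0.013},
  {"jaw": 0.01},
  {"jaw": 0.006},
  {"jaw": 0.002},
  {"jaw": 0.002},
  {"jaw": 0.002},
  {"jaw": 0.002},
])

```text
t: 11.0
position: [0.6383, 0.1194, 0.2419]
tcp_rot: [0.0, 0.585, 0.811, 0.0]
wrist_force: [2.1, 0.5, 2.8]
opening: 0.0078
grip_force: 29.4
```

```bash
python3 -c "
from h import *
o=manip.get_obs();print(o['position'],o['tcp_rot'])"
```

```text
[0.63828892 0.11940115 0.24190407] [2.52092542e-04 5.84613592e-01 8.11311795e-01 2.35074918e-04]
```

In the tool's units: -0.05 m / 0.8 = -0.0625, -0.0143 m / 0.8 = -0.0179.

Emit:
jog_arm([
  {"jaw": 0.002, "sy": -0.0038, "sz": -0.0013},
  {"jaw": 0.002, "sy": -0.01, "sz": -0.005},
  {"jaw": 0.002, "sy": -0.0175, "sz": -0.0075},
  {"jaw": 0.002, "sy": -0.025, "sz": -0.0106},
  {"jaw": 0.002, "sy": -0.0325, "sz": -0.0131},
  {"jaw": 0.002, "sy": -0.04, "sz": -0.015},
  {"jaw": 0.002, "sy": -0.0475, "sz": -0.0163},
  {"jaw": 0.002, "sy": -0.0538, "sz": -0.0173},
  {"jaw": 0.002, "sy": -0.0588, "sz": -0.0179},
  {"jaw": 0.002, "sy": -0.0625, "sz": -0.0183},
])

```text
t: 12.0
position: [0.5902, 0.1035, 0.256]
tcp_rot: [-0.0, 0.585, 0.811, -0.0]
wrist_force: [0.9, 2.2, 2.6]
opening: 0.0076
grip_force: 30.7
```

Emit:
jog_arm([
  {"jaw": 0.002, "sy": -0.0038, "sz": -0.0004},
  {"jaw": 0.002, "sy": -0.0075, "sz": -0.0005},
  {"jaw": 0.002, "sy": -0.0113, "sz": -0.0006},
  {"jaw": 0.002, "sy": -0.0138, "sz": -0.0006},
  {"jaw": 0.002, "sy": -0.015, "sz": -0.0006},
  {"jaw": 0.002, "sy": -0.015, "sz": -0.0006},
  {"jaw": 0.002, "sy": -0.015, "sz": -0.0006},
  {"jaw": 0.002, "sy": -0.015, "sz": -0.0006},
])

```text
t: 12.8
position: [0.5793, 0.0999, 0.2567]
tcp_rot: [-0.0, 0.585, 0.811, -0.0]
wrist_force: [0.4, 2.5, 2.7]
opening: 0.0076
grip_force: 30.4
```

```bash
python3 - <<'E'
from h import *
W=cap('wrist','w7');S=cap('scene','s7');o=manip.get_obs();R,p=tool(o);print(p,o['wrist_force'],o['opening'],o['grip_force'])
ax=np.array([np.cos(.327),np.sin(.327),0]);ay=np.array([-ax[1],ax[0],0])
b=p.copy();b[2]=.253
for im in(W,S):
  for yy in (-.025,-.018,.018,.025):
    s=np.arange(-16,17,1)/1000
    px=proj(im,[b+ay*yy+ax*k for k in s]).astype(np.float32)
    v=cv2.remap(im['color'],px[None,:,0],px[None,:,1],cv2.INTER_LINEAR)[0].astype(int)
    print(yy,px[16].round(0),[(int(round(k*1000)),int(v[i].sum()//3),int(v[i][0]-v[i][2])) for i,k in enumerate(s)])
E
```

```text
[0.57932447 0.09985785 0.25673983] [-0.94997034  4.18762613  2.31586219] 0.007653551351304554 30.38042575120926
-0.025 [259. 301.] [(-16, 26, -2), (-15, 27, -2), (-14, 25, -3), (-13, 26, -3), (-12, 26, -1), (-11, 27, -4), (-10, 26, -2), (-9, 24, -1), (-8, 29, -2), (-7, 31, 0), (-6, 46, 3), (-5, 53, 3), (-4, 150, 5), (-3, 172, 6), (-2, 185, 6), (-1, 192, 7), (0, 193, 6), (1, 188, 7), (2, 180, 7), (3, 162, 6), (4, 106, 5), (5, 39, 1), (6, 35, 0), (7, 23, -1), (8, 27, -1), (9, 23, -2), (10, 26, -1), (11, 26, -2), (12, 24, -1), (13, 26, -1), (14, 27, -3), (15, 26, -3), (16, 27, -3)]
-0.018 [258. 290.] [(-16, 25, -1), (-15, 26, -2), (-14, 27, -2), (-13, 26, -2), (-12, 26, -2), (-11, 25, -3), (-10, 25, -3), (-9, 26, -2), (-8, 24, -2), (-7, 28, 1), (-6, 41, 3), (-5, 35, 2), (-4, 129, 5), (-3, 172, 6), (-2, 184, 6),
[... 2464 characters left out ...]
1, 6), (3, 98, 5), (4, 92, 4), (5, 88, 8), (6, 85, 12), (7, 97, 22), (8, 109, 30), (9, 114, 33), (10, 118, 35), (11, 117, 34), (12, 116, 34), (13, 115, 33), (14, 114, 31), (15, 113, 31), (16, 112, 31)]
0.025 [214. 145.] [(-16, 120, 16), (-15, 131, 17), (-14, 127, 17), (-13, 123, 19), (-12, 118, 24), (-11, 115, 29), (-10, 116, 33), (-9, 116, 33), (-8, 116, 33), (-7, 116, 34), (-6, 115, 35), (-5, 107, 29), (-4, 95, 21), (-3, 89, 12), (-2, 85, 3), (-1, 95, 4), (0, 103, 6), (1, 106, 6), (2, 105, 5), (3, 100, 6), (4, 98, 9), (5, 102, 15), (6, 107, 22), (7, 113, 30), (8, 114, 31), (9, 113, 29), (10, 111, 27), (11, 109, 27), (12, 110, 28), (13, 111, 28), (14, 113, 29), (15, 114, 29), (16, 114, 28)]
```

Emit:
jog_arm([
  {"jaw": 0.002},
  {"jaw": 0.002},
  {"jaw": 0.002},
  {"jaw": 0.002},
  {"jaw": 0.002},
])

```text
t: 13.4
position: [0.5793, 0.0999, 0.2567]
tcp_rot: [-0.0, 0.585, 0.811, 0.0]
wrist_force: [0.5, 4.0, 2.9]
opening: 0.0077
grip_force: 30.4
```

```bash
python3 -c "
from plant import manip
print(manip.hand_in())"
```

```text
the job is handed in; nothing more can be done
None
```

I handed the job in at 13.4 s, with no verdict returned. The cast is released on the block, within about 1 mm of centre when I measured it just before letting go. The frame is held upright by its bar at about 30 N, within about 3 mm of its balance point. The tub, spatula and dish were not touched.

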